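# Clear a stuck cork from the bench corker

### The arm

A 6-joint arm with a two-finger parallel gripper is mounted at the origin on the work surface. World frame = base frame: x ahead of the robot, y to its left, z up, the work surface at z = 0. Lengths are in m, angles in rad, forces in N, time in s.
With the tool pointing down it reaches from about 0.25 to 0.775 m from the base axis. Payload 4 kg.
Tool frame: the origin (TCP) lies between the finger pads; the fingertips stand 19 mm ahead of it and the grasp point (between the pads) is the TCP; z points along the fingers, y is the line along which they close (so a half turn about z gives the same grasp; the last joint's range is limited). The gripper opens to 85 mm and grips with 20 to 120 N. Pads are 22 mm wide; open, the fingers measure 114 mm over their backs; the gripper's body (76 mm by 85 mm) begins 54 mm behind the grasp point. The pads swing forward as they close: fully open they stand 13 mm farther back than shut.
Start: joints at [-1.453, 0.087, 1.371, -0, 1.684, -0.103], TCP at [0.12, -0.537, 0.25] pointing down, gripper open.
Joint ranges: [-3.1, 3.1], [-0.76, 2.03], [0.27, 2.55], [-1.08, 4.22], [0.17, 2.65], [-2.57, 2.57]. Speed limits (rad/s): [2.79, 2.79, 3.14, 3.14, 3.14, 3.14].

### API

Orientations are given as a unit quaternion [w, x, y, z].
In Python, from station import env gives the robot as it stands.
- The arm moves only by the shell command python3 -m creep 'ROWS'. ROWS is JSON, a list that holds one entry, the list of rows, each a list of 7 numbers: the shift along the tool's x, y, z in mm, then the turn, a rotation vector about the tool's x, y, z in degrees, then the finger opening in mm, from 0 to 85.4. In form: [[[dx, dy, dz, wx, wy, wz, grip], ...]]. A call has 1 to 10 rows; each row is the pose to reach, as a shift and turn from the pose commanded when the call began, along the tool's axes at that moment; what a row does not reach only later rows make up. A row lasts 1/10 s, in which the tool goes at most 50 mm and 8.59 degrees, less where a joint would pass 70% of its speed; a pose out of reach is approached as far as the arm can. A call with a gripper value outside its range is refused whole. The fingers move at their own pace and stop on an object; the grip force is fixed at half the most. Time passes only in rows, so rows that repeat a pose let the fingers close. It gives the time, the measured TCP pose, the force, the opening and the grip force at its end, in the units of the state.
- env.observe(): the state, without advancing time (a new reading comes with each control period).
- env.get_image(name): name is "side" or "top"; returns the picture (400x640x3 uint8, blue, green, red); there is no depth.
- env.camera_model(name): a dict with "intrinsics" (3x3 intrinsics, pixels), "view" (4x4, takes a point from world to camera coordinates). Camera axes: x right, y up, looking along -z (the intrinsics and any distortion apply to the point x, -y, -z); pixel columns grow to the right and rows downward; lengths in m; the calibration is good to about 2 mm. A picture is of the moment at which its call begins. camera_model takes no time and is no camera call.
- env.finish_job(): hands the job in; it is judged then, once.
The state is a dict: "clock": time; "joint_positions": joint angles; "qvel": joint speeds; "joint_torque": joint torques, N m; "tool_pos": TCP position; "orientation": TCP orientation; "force": force on the tool from outside, world axes, zero at the start; "torque": the same for the moment, N m; "gripper_width": finger opening in m; "finger_force": force on a finger pad.
Only numpy, scipy, OpenCV 4.12 (cv2) and the standard library are available. Lean on these libraries where they do the work, as an engineer would, in place of code of your own. Each camera call takes 0.05 s, during which the arm holds its last target. There are 200 camera calls.

### The job

A cork is stuck in the steel barrel of the bench corker. Take the push rod out of its wooden rest, guide it through the orange funnel and gently push the cork right through, so that it drops out of the bottom into the green dish; never press so hard that the sprung barrel bottoms out or comes close to it. Then put the rod back upright in its rest, all the way down, and leave the jars, bottle, jug and bowl where they are.

Things in the scene. Friction and masses are not known exactly. Their poses are not given: they have to be found in the camera images.
- stand: Bench corker stand, fixed; origin under its centre, z up. Green catch dish (floor 6 mm high, inner radius 56 mm, rim 30 mm high, outer radius 66 mm); two posts 108 mm high at 74 mm either side along its y. Over the dish, upright on the stand's axis, the sprung steel barrel: outer diameter 36, bore 28, 80 mm long, lower end 65 mm above the table, an orange guide on top (see mouth).
- mouth (a point): On the barrel's axis at the height of the guide's brim (162 mm over the table). Guide: brim 48 mm across, 45-degree funnel 29 mm across and 7 mm deep, then a hole 15 mm across and 10 mm long, then the wide bore. Funnel and hole are centred 6 mm OFF this point, to a side that differs each time and is not measured: see it, or feel it (the funnel pushes the rod's tip sideways towards the hole).
- exit (a point): Point on the barrel's axis at its lower end (65 mm above the table), fixed to the stand.
- barrel (a joint): How far the sprung barrel (with guide and cork) is pressed down, m: 0 at rest, stop at 0.010. It begins to sink at about 2 N of downward push, then 1.1 mm per newton; keep it under 0.009 (about 10 N). It springs back by itself.
- cork: The stuck cork, 24 mm across, 36 mm long, about 20 g, upright in the bore; origin at the centre of its lower end, z along its axis. Two sprung brass jaws in the bore grip it: it takes roughly 3 to 7 N to slide it, until its upper end leaves the barrel's lower end; then it drops. If it cocks and binds, ease back and push again. At the start its upper end lies 31 to 52 mm below the brim.
- cork_center (a point): Middle of the cork.
- rod: Push rod, about 140 g: steel shank 12 mm across, 118 mm long (tip edge chamfered 1 mm), below a round red handle 26 mm across, 50 mm long. Origin: centre of the flat tip at the lower end; z runs up to the handle, which spans 118 to 168 mm from the tip. Upright in the rest at the start. When its tip is at the barrel's lower end, the handle is still 21 mm above the brim.
- rest: Dark wooden block 64 x 64 x 60 mm, fixed, origin at the centre of its underside. In its top centre a hole 17 mm across with a 4 mm chamfer, 55 mm deep (hole floor 5 mm above the table), in which the rod stands on its tip.
- rest_hole0 (a point): Centre of the mouth of the rest's hole, on the block's top face (60 mm above the table).
- jar_blue: Bystander: jar with a blue lid, 72 mm across, 100 mm high; origin under its centre.
- jar_red: Bystander: jar with a red lid, 72 mm across, 100 mm high; origin under its centre.
- jar_yellow: Bystander: jar with a yellow lid, 72 mm across, 100 mm high; origin under its centre.
- wine_bottle: Bystander: green wine bottle, 74 mm across, 290 mm high; origin under its centre.
- jug: Bystander: clear plastic beaker, 90 mm across the rim, 120 mm high; origin under its centre.
- cork_bowl: Bystander: small white bowl of spare corks, 92 mm across, about 30 mm high; origin under its centre.
Things that resemble listed ones, but are neither listed nor needed, are in the scene too. There is more than one size of the rod; the job needs the smallest.

How it is judged:
By the outcome, as a careful person would: the job done as asked, in the order asked, and still so for the second after the job is handed in, with the robot touching nothing.
It also fails if it takes over 72 s, if anything falls off the work surface, if the arm or the gripper's body presses on something with over 40 N, if the wrist force passes 120 N, or if a joint passes its speed limit or range.

## Working session

There is one attempt and no reset: what is moved stays moved. The work goes in short steps, Python scripts to look and compute and a shell command to move; the robot and the scene stay as the last step left them, time stands still between calls to the robot, and variables do not carry over. Pictures are saved under pics/ and viewed, at most 10 in all, crops included, and the job is handed in when it is done.

```bash
mkdir -p pics; ls; cat > h.py <<'E'
from station import env
import numpy as np, cv2
def cam(n):
    m=env.camera_model(n); return np.array(m["intrinsics"],float),np.array(m["view"],float),m
def proj(n,p):
    K,V,_=cam(n); c=V[:3,:3]@np.array(p,float)+V[:3,3]; q=K@np.array([c[0],-c[1],-c[2]]); return q[:2]/q[2]
def ray(n,uv):
    K,V,_=cam(n); d=np.linalg.inv(K)@np.array([uv[0],uv[1],1.]); d=np.array([d[0],-d[1],-d[2]])
    R=V[:3,:3]; return -R.T@V[:3,3], R.T@d/np.linalg.norm(d)
def onz(n,uv,z):
    o,d=ray(n,uv); return o+d*(z-o[2])/d[2]
def tri(a,b):
    (o1,d1),(o2,d2)=ray("side",a),ray("top",b)
    s=np.linalg.lstsq(np.array([d1,-d2]).T,o2-o1,rcond=None)[0]
    p,q=o1+s[0]*d1,o2+s[1]*d2; return (p+q)/2,np.linalg.norm(p-q)
E
python3 - <<'E'
from h import *
for n in("side","top"):
    cv2.imwrite(f"pics/{n}0.png",env.get_image(n)); K,V,m=cam(n); print(n,K.tolist(),(-V[:3,:3].T@V[:3,3]).round(3),V[2,:3].round(2),[k for k in m])
s=env.observe(); print(s)
E
```

```text
pics
side [[406.08801852044076, 0.0, 321.5122369845854], [0.0, 406.08801852044076, 196.0544119142683], [0.0, 0.0, 1.0]] [ 0.555 -0.671  0.828] [-0.01 -0.69  0.72] ['intrinsics', 'view']
top [[421.7954979771267, 0.0, 318.599204995164], [0.0, 421.7954979771267, 202.12045633408232], [0.0, 0.0, 1.0]] [ 0.485 -0.003  1.282] [-0.1  -0.01  0.99] ['intrinsics', 'view']
{'clock': 0.1, 'joint_positions': array([-1.45308623e+00,  8.79155396e-02,  1.37214461e+00,  2.59328969e-05,
        1.68360456e+00, -1.03086092e-01]), 'qvel': array([-1.10471588e-03, -1.07098199e-03, -4.33995255e-03, -1.14696260e-03,
       -1.60922363e-03, -5.57192152e-05]), 'joint_torque': array([ 2.70035343e-03, -3.53015327e+01, -3.14217782e+01,  5.18374847e-06,
        7.95589905e-03, -4.19873629e-06]), 'tool_pos': array([ 0.12041469, -0.53622598,  0.24921627]), 'orientation': array([-1.03609157e-03,  9.93911624e-01,  1.10175361e-01,  5.30984155e-06]), 'force': array([ 0.32962899, -0.22145943, -0.34637011]), 'torque': array([-0.02946008, -0.02202533, -0.01160624]), 'finger_force': 0.0, 'gripper_width': 0.0848345643492013}
```

View pics/side0.png

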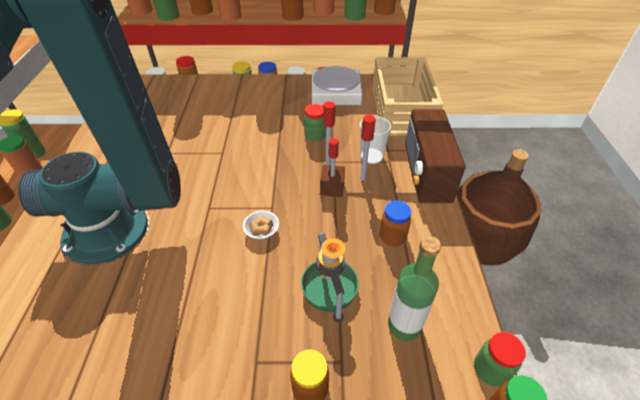

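View pics/top0.png

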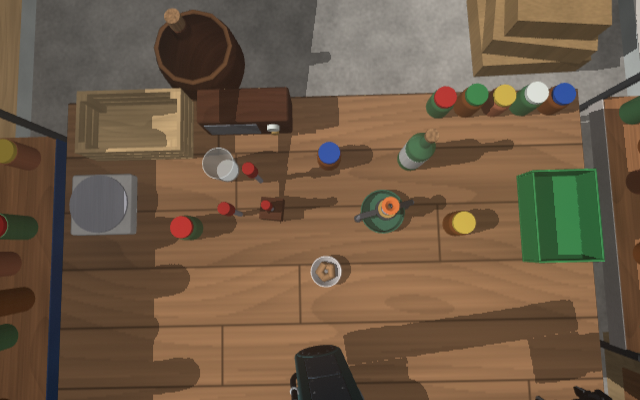

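```bash
python3 - <<'E'
from h import *
s=cv2.imread("pics/side0.png");t=cv2.imread("pics/top0.png")
a=cv2.resize(s[95:205,295:395],None,fx=4,fy=4,interpolation=cv2.INTER_CUBIC)
b=cv2.resize(s[230:330,295:365],None,fx=4.4,fy=4.4,interpolation=cv2.INTER_CUBIC)
c=cv2.resize(t[150:240,210:420],None,fx=3.8,fy=3.8,interpolation=cv2.INTER_CUBIC)[60:]
cv2.imwrite("pics/c1.png",np.hstack([a,b[:440]])); cv2.imwrite("pics/c2.png",c)
def blobs(n,img,lo,hi,mn):
    h=cv2.cvtColor(img,cv2.COLOR_BGR2HSV); m=cv2.inRange(h,lo,hi)
    k,_,st,ce=cv2.connectedComponentsWithStats(m)
    for i in range(1,k):
        if st[i,4]>mn: print(n,st[i].tolist(),ce[i].round(1))
for n,i in(("side",s),("top",t)):
    print("red");blobs(n,i,(0,170,80),(5,255,255),15)
    print("orange");blobs(n,i,(6,200,180),(16,255,255),15)
    print("green");blobs(n,i,(65,120,40),(85,255,255),100)
E
```

```text
red
side [121, 25, 286, 20, 5423] [263.9  34.1]
side [177, 56, 17, 12, 154] [184.9  61.4]
side [305, 102, 30, 24, 491] [321.7 112.3]
side [362, 115, 13, 26, 264] [367.8 127.1]
side [329, 138, 10, 20, 156] [333.2 147.5]
side [489, 331, 36, 37, 982] [506.4 349.4]
orange
side [327, 243, 13, 9, 73] [332.6 246.7]
green
side [0, 135, 23, 16, 270] [ 10.8 143. ]
side [506, 376, 41, 24, 761] [524.5 389.2]
red
top [435, 87, 22, 21, 359] [445.2  96.9]
top [242, 162, 14, 13, 134] [248.2 168.5]
top [261, 200, 11, 10, 85] [265.8 204.8]
top [218, 202, 17, 13, 145] [224.5 208.4]
top [0, 217, 7, 19, 91] [  2.3 226.3]
top [170, 216, 23, 22, 396] [181.  226.7]
orange
green
top [468, 84, 20, 19, 133] [476.7  91.4]
top [552, 169, 53, 92, 3708] [577.8 214.7]
top [533, 173, 8, 87, 138] [536. 216.]
```

View pics/c1.png

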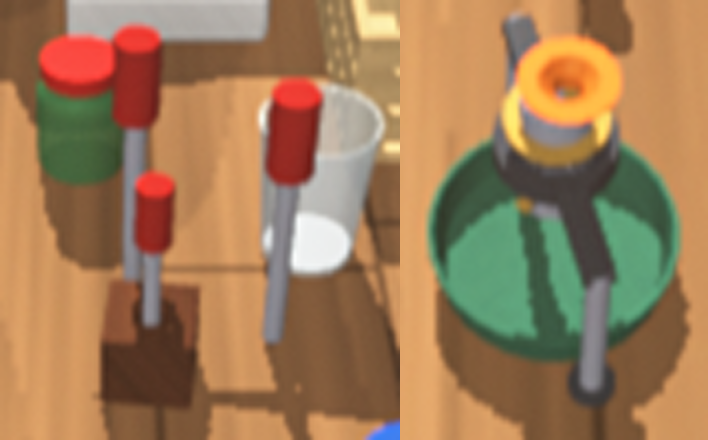

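View pics/c2.png

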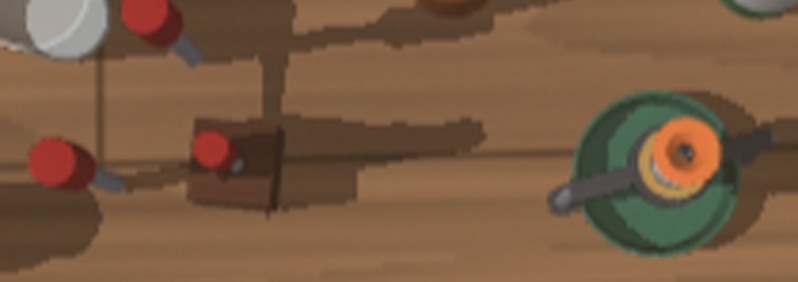

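```bash
cat > m.py <<'E'
from h import *
U=8
def up(n,box):
    x0,y0,x1,y1=box; i=cv2.imread(f"pics/{n}0.png")[y0:y1,x0:x1]
    return cv2.resize(i,None,fx=U,fy=U,interpolation=cv2.INTER_CUBIC)
def topx(box,c): return ((c[0]+.5)/U-.5+box[0],(c[1]+.5)/U-.5+box[1])
E
python3 - <<'E'
from m import *
P={}
for n,box,seed in(("side",(312,230,352,275),None),("top",(370,185,410,225),None)):
    h=cv2.cvtColor(up(n,box),cv2.COLOR_BGR2HSV)
    m=cv2.inRange(h,(4,170,150),(17,255,255))
    cs,_=cv2.findContours(m,cv2.RETR_CCOMP,cv2.CHAIN_APPROX_NONE)
    cs=sorted(cs,key=cv2.contourArea)[::-1]; e=cv2.fitEllipse(cv2.convexHull(cs[0])); c=topx(box,e[0]); print(n,"brim",np.round(c,2),np.round(np.array(e[1])/U,1),onz(n,c,.162).round(4)); P[n]=c
    # dark inner region: weight by darkness within ellipse of 0.62
    mk=np.zeros(m.shape,np.uint8); cv2.ellipse(mk,(e[0],(e[1][0]*.7,e[1][1]*.7),e[2]),255,-1)
    v=h[...,2].astype(float)
    vals=v[mk>0]; print("V pct",np.percentile(vals,[0,10,25,50,75]))
    for q in(8,15,25):
        th=np.percentile(vals,q); mm=((v<=th)&(mk>0)).astype(np.uint8); M=cv2.moments(mm,True); d=topx(box,(M['m10']/M['m00'],M['m01']/M['m00'])); print(q,np.round(d,2),onz(n,d,.153).round(4))
print("brim tri",tri(P["side"],P["top"]))
# rods
for nm,s,t,z in(("rod",(329,138,12,22),(258,197,14,14),.173),("B",(360,113,16,30),(240,160,17,16),None),("C",(322,100,14,28),(216,200,20,16),None)):
    print(nm)
    R={}
    for n,(x,y,w,hh) in(("side",s),("top",t)):
        box=(x-2,y-2,x+w+2,y+hh+2)
        h=cv2.cvtColor(up(n,box),cv2.COLOR_BGR2HSV)
        m=cv2.inRange(h,(0,150,70),(6,255,255))|cv2.inRange(h,(174,150,70),(180,255,255))
        cs,_=cv2.findContours(m,cv2.RETR_EXTERNAL,cv2.CHAIN_APPROX_NONE); c=max(cs,key=cv2.contourArea)
        r=cv2.minAreaRect(c); print(n,"handle",np.round(topx(box,r[0]),2),np.round(np.array(r[1])/U,1),round(r[2]))
        mb=((h[...,2]>=175)&(m>0)).astype(np.uint8); M=cv2.moments(mb,True)
        if M['m00']>50:
            d=topx(box,(M['m10']/M['m00'],M['m01']/M['m00'])); R[n]=d; print(" bright top",np.round(d,2),M['m00']/U/U, onz(n,d,.173).round(4))
    if len(R)==2: print(tri(R["side"],R["top"]))
# posts tops
for n,uvs in(("top",[(210+560/3.8,150+(201+60)/3.8),(210+765/3.8,150+(133+60)/3.8)]),("side",[(295+595/4.4-400/4.4,230+280/4.4),(295+(520-400)/4.4,230+20/4.4)])):
    for u in uvs: print(n,np.round(u,1),onz(n,u,.108).round(3),onz(n,u,.0).round(3))
for nm,n,u,z in(("jarblue","top",(329,154),.1),("bottle","top",(431,135),.29),("bowl","top",(325,271),.03),("yellow","top",(464,223),.1),("jug","top",(219,163),.12),("jarred","top",(181,227),.1)): print(nm,onz(n,u,z).round(3))
E
```

```text
side brim [332.72 247.45] [12.  14.7] [ 0.5827 -0.1762  0.162 ]
V pct [150.  176.5 200.  224.  238. ]
8 [331.83 250.3 ] [ 0.5811 -0.1766  0.153 ]
15 [331.97 250.07] [ 0.5814 -0.1761  0.153 ]
25 [332.06 249.77] [ 0.5816 -0.1753  0.153 ]
top brim [390.32 205.3 ] [16.6 17.7] [ 0.5841 -0.1789  0.162 ]
V pct [ 57.  107.9 142.  189.  217. ]
8 [389.92 205.27] [ 0.585  -0.1793  0.153 ]
15 [389.63 205.62] [ 0.5841 -0.1785  0.153 ]
25 [389.11 206.01] [ 0.5831 -0.177   0.153 ]
brim tri (array([ 0.58319822, -0.17846794,  0.16520873]), np.float64(0.001254266073818661))
rod
side handle [333.13 147.35] [ 9.4 20.3] 2
 bright top [333.31 140.85] 50.421875 [0.5929 0.1549 0.173 ]
top handle [265.85 204.93] [11.8 10.5] 30
B
side handle [368.06 127.09] [12.3 26.8] 5
 bright top [368.71 118.05] 78.75 [0.6929 0.2541 0.173 ]
top handle [249.42 169.35] [17.5 13.1] 38
C
side handle [327.14 113.74] [15.5 25. ] 1
 bright top [326.11 106.3 ] 95.03125 [0.5768 0.3115 0.173 ]
top handle [225.48 209.01] [17.7 13.1] 28
top [357.4 218.7] [ 0.554 -0.094  0.108] [ 0.56  -0.103  0.   ]
top [411.3 200.8] [ 0.6   -0.246  0.108] [ 0.611 -0.269  0.   ]
side [339.3 293.6] [ 0.595 -0.25   0.108] [ 0.601 -0.187  0.   ]
side [322.3 234.5] [ 0.562 -0.1    0.108] [ 0.563 -0.014  0.   ]
jarblue [ 0.741 -0.02   0.1  ]
bottle [ 0.739 -0.263  0.29 ]
bowl [ 0.407 -0.     0.03 ]
yellow [ 0.535 -0.392  0.1  ]
jug [0.719 0.289 0.12 ]
jarred [0.543 0.402 0.1  ]
```

```bash
cat >> h.py <<'E'
from scipy.spatial.transform import Rotation as Ro
def st():
    s=env.observe(); q=s["orientation"]; return np.array(s["tool_pos"]),Ro.from_quat([q[1],q[2],q[3],q[0]]),s
def rows(target,yaw=0.):
    p,R,s=st(); d=R.inv().apply(np.array(target)-p)*1000
    T=Ro.from_euler('z',yaw,degrees=True)*Ro.from_rotvec([np.pi,0,0])
    print("clock",s["clock"],"p",p.round(4),"shift",d.round(1),"turn",(R.inv()*T).as_rotvec(degrees=True).round(2),"F",np.round(s["force"],2),"w",round(s["gripper_width"],4),"ff",round(float(s["finger_force"]),1))
E
python3 - <<'E'
from h import *
print(onz("top",(265.4,204.6),.173),tri((333.31,140.85),(265.4,204.6)),tri((333.13,147.35),(265.85,204.93)))
print("shank side",onz("side",(295+151/4,95+322/4),.062), onz("top",(210+237/3.8,150+(166+60)/3.8),.062))
print("B",tri((368.06,127.09),(249.42,169.35)),"C",tri((329.3,113.5),(225.48,209.01)))
rows([.593,.154,.25])
E
```

```text
[0.59340417 0.15250396 0.173     ] (array([0.5929808 , 0.15219511, 0.17512706]), np.float64(0.00042870943662748476)) (array([0.59369105, 0.15417296, 0.15219259]), np.float64(0.0016417312057359571))
shank side [0.59353723 0.14286234 0.062     ] [0.5895097  0.14792624 0.062     ]
B (array([0.68513905, 0.19127843, 0.18926355]), np.float64(0.001877239530628819)) C (array([0.5837723 , 0.25519848, 0.1874362 ]), np.float64(0.0013752427547963845))
clock 0.1 p [ 0.1204 -0.5362  0.2492] shift [ 6.123e+02 -5.700e+02  5.000e-01] turn [-0.12 -0.   12.65] F [ 0.33 -0.22 -0.35] w 0.0848 ff 0.0
```

Three red-handled rods are visible. They sit at side (368,127), (329,113) and (333,147), and in the top view at (249,169), (225,209) and (266,205). The crop shows the third is the smallest and the only one standing in the dark block. Its handle top triangulates to z 0.175 (expected 0.173), so I choose that one.

```bash
R='[612,-569,0,0,0,12.6,85]'; python3 -m creep '[[[612,-569,0,0,0,12.6,85],[612,-569,0,0,0,12.6,85],[612,-569,0,0,0,12.6,85],[612,-569,0,0,0,12.6,85],[612,-569,0,0,0,12.6,85],[612,-569,0,0,0,12.6,85],[612,-569,0,0,0,12.6,85],[612,-569,0,0,0,12.6,85],[612,-569,0,0,0,12.6,85],[612,-569,0,0,0,12.6,85]]]'; python3 -c "
from h import *
rows([.5932,.153,.25])"
```

```text
clock: 1.1
tool_pos: [0.4037, -0.1223, 0.2501]
orientation: [0.0, 1.0, 0.0, 0.0]
force: [0.8, -1.1, 0.7]
gripper_width: 0.0849
finger_force: 0.0
clock 1.1 p [ 0.4037 -0.1223  0.2501] shift [ 189.7 -275.1    0. ] turn [ 0.02 -0.01  0.05] F [ 0.76 -1.12  0.74] w 0.0849 ff 0.0
```

```bash
python3 -m creep '[[[190,-275,0,0,0,0,85],[190,-275,0,0,0,0,85],[190,-275,0,0,0,0,85],[190,-275,0,0,0,0,85],[190,-275,0,0,0,0,85],[190,-275,0,0,0,0,85],[190,-275,0,0,0,0,85],[190,-275,0,0,0,0,85],[190,-275,0,0,0,0,85]]]'; python3 -c "
from h import *
rows([.5932,.153,.150])
cv2.imwrite('pics/a.png',np.vstack([cv2.resize(env.get_image('top')[140:270,190:390],None,fx=2,fy=2),cv2.resize(env.get_image('side')[60:220,250:450],None,fx=2,fy=2)]))"
```

```text
clock: 2.0
tool_pos: [0.5926, 0.1512, 0.249]
orientation: [0.001, 1.0, 0.001, -0.001]
force: [-0.0, -0.6, 0.1]
gripper_width: 0.0852
finger_force: 0.0
clock 2.0 p [0.5926 0.1512 0.249 ] shift [ 0.8 -1.9 99. ] turn [0.06 0.15 0.12] F [-0.   -0.64  0.11] w 0.0852 ff 0.0
```

View pics/a.png

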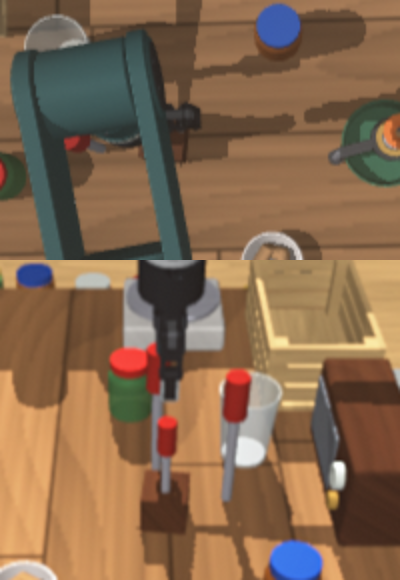

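The picture shows the gripper straight above the small rod's handle, side crop (165,430), with the big rods clear on both sides. I'm descending and closing.

```bash
python3 -m creep '[[[0.5,-1.5,50,0,0,0,85],[0.5,-1.5,80,0,0,0,85],[0.5,-1.5,98,0,0,0,85],[0.5,-1.5,98,0,0,0,50],[0.5,-1.5,98,0,0,0,34],[0.5,-1.5,98,0,0,0,30],[0.5,-1.5,98,0,0,0,20],[0.5,-1.5,98,0,0,0,20],[0.5,-1.5,98,0,0,0,20],[0.5,-1.5,98,0,0,0,20]]]'; python3 -c "
from h import *
rows([.5932,.153,.150])"
```

```text
clock: 3.1
tool_pos: [0.5945, 0.1526, 0.1548]
orientation: [-0.0, 1.0, 0.0, 0.002]
force: [-0.1, -0.5, 5.0]
gripper_width: 0.0247
finger_force: 59.1
clock 3.1 p [0.5945 0.1526 0.1548] shift [-1.4 -0.4  4.8] turn [-0.02 -0.24  0.06] F [-0.1  -0.53  4.97] w 0.0247 ff 59.1
```

```bash
python3 -m creep '[[[0,0,-15,0,0,0,20],[0,0,-45,0,0,0,20],[0,0,-90,0,0,0,20],[0,0,-140,0,0,0,20],[0,0,-185,0,0,0,20],[0,0,-185,0,0,0,20],[0,0,-185,0,0,0,20],[0,0,-185,0,0,0,20]]]'; python3 -c "
from h import *
rows([.583,-.178,.34])"
```

```text
clock: 3.9
tool_pos: [0.5929, 0.1524, 0.3352]
orientation: [0.0, 1.0, 0.0, -0.002]
force: [0.0, 0.0, -2.3]
gripper_width: 0.0249
finger_force: 59.1
clock 3.9 p [0.5929 0.1524 0.3352] shift [-10.3 330.4  -4.5] turn [0.04 0.21 0.06] F [ 0.01  0.04 -2.32] w 0.0249 ff 59.1
```

```bash
python3 -m creep '[[[-10,330,-5,0,0,0,20],[-10,330,-5,0,0,0,20],[-10,330,-5,0,0,0,20],[-10,330,-5,0,0,0,20],[-10,330,-5,0,0,0,20],[-10,330,-5,0,0,0,20],[-10,330,-5,0,0,0,20],[-10,330,-5,0,0,0,20],[-10,330,-5,0,0,0,20],[-10,330,-5,0,0,0,20]]]'; python3 -c "
from h import *
rows([.583,-.178,.34])
s=env.get_image('side');t=env.get_image('top');cv2.imwrite('pics/side1.png',s);cv2.imwrite('pics/top1.png',t)
print(proj('side',[.583,-.178,.19]),proj('top',[.583,-.178,.19]))
cv2.imwrite('pics/b.png',np.hstack([cv2.resize(s[170:270,290:380],None,fx=5,fy=5,interpolation=2),cv2.resize(t[160:260,350:420],None,fx=5,fy=5,interpolation=2)]))"
```

```text
clock: 4.9
tool_pos: [0.5836, -0.1765, 0.3408]
orientation: [-0.001, 1.0, 0.001, -0.001]
force: [-0.4, 0.3, -1.4]
gripper_width: 0.025
finger_force: 59.4
clock 4.9 p [ 0.5836 -0.1765  0.3408] shift [-0.6  1.5  0.8] turn [-0.09  0.15  0.12] F [-0.37  0.26 -1.44] w 0.025 ff 59.4
[333.20219755 239.68138904] [391.63344809 204.7373376 ]
```

View pics/b.png

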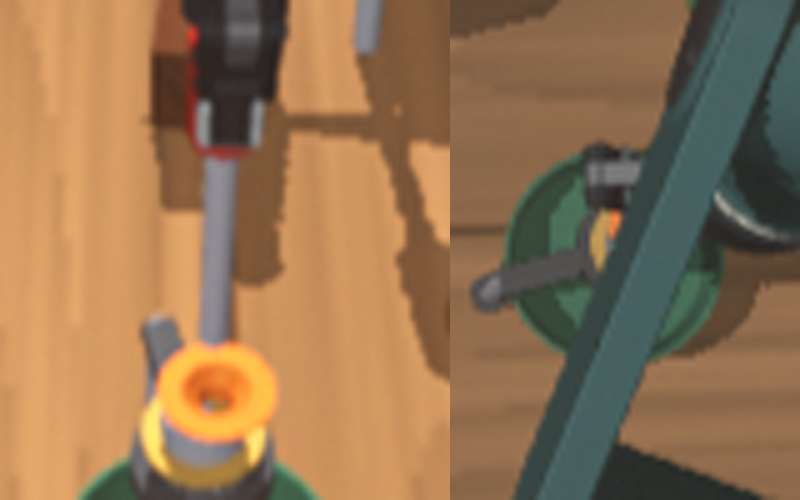

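Side view: the shank tip is at (332.5,239), the brim centre at about (333,248), and the hole's dark spot at about (332.6,249.6). The arm hides the tip in the top view. I'll refine this with sub-pixel measurements.

```bash
python3 - <<'E'
from h import *
s=cv2.imread("pics/side1.png")
U=8;x0,y0=312,195
h=cv2.cvtColor(cv2.resize(s[y0:275,x0:352],None,fx=U,fy=U,interpolation=2),cv2.COLOR_BGR2HSV)
g=h[...,1]<100
for y in range(203,242,3):
    r=np.where(g[int((y-y0+.5)*U)])[0]
    r=r[(r>8*U)&(r<28*U)]
    if len(r): print(y,round((r.mean()+.5)/U-.5+x0,2),round(len(r)/U,1), "pred", proj('side',[.5836,-.1765,.19+(239.2-y)/(239.2-203.)*.11])[0].round(2))
m=cv2.inRange(h,(4,170,150),(17,255,255))
cs,_=cv2.findContours(m,0,1);c=max(cs,key=cv2.contourArea);e=cv2.fitEllipse(cv2.convexHull(c))
print("brim",(np.array(e[0])+.5)/U-.5+[x0,y0],np.array(e[1])/U)
print([proj('side',[.583,-.178,z]).round(2).tolist() for z in(.153,.162,.19,.3)],proj('side',[.585,-.178,.162]))
E
```

```text
203 333.75 7.5 pred 334.91
206 333.62 7.2 pred 334.78
209 333.44 7.1 pred 334.65
212 333.44 6.9 pred 334.52
215 333.31 6.9 pred 334.4
218 333.19 6.6 pred 334.28
221 333.06 6.9 pred 334.16
224 332.94 6.6 pred 334.05
227 332.69 6.4 pred 333.93
230 332.56 6.4 pred 333.82
233 328.16 10.6 pred 333.71
236 327.74 12.2 pred 333.6
239 322.62 6.0 pred 333.49
brim [332.7159977  247.45750809] [11.82119274 14.57107544]
[[332.79, 250.84], [332.89, 248.19], [333.2, 239.68], [334.59, 201.65]] [333.87807238 248.18515956]
```

```bash
python3 -m creep '[[[0.5,1,12,0,0,0,20],[0.5,1,22,0,0,0,20],[0.5,1,26,0,0,0,20],[0.5,1,28,0,0,0,20],[0.5,1,30,0,0,0,20],[0.5,1,30,0,0,0,20],[0.5,1,30,0,0,0,20]]]'; python3 -m creep '[[[0,0,2,0,0,0,20],[0,0,4,0,0,0,20],[0,0,4,0,0,0,20]]]';  python3 -m creep '[[[0,0,1.5,0,0,0,20],[0,0,3,0,0,0,20],[0,0,3,0,0,0,20]]]'
```

```text
clock: 5.7
tool_pos: [0.5843, -0.1787, 0.3127]
orientation: [0.0, 1.0, 0.0, 0.0]
force: [-0.7, 0.5, -1.7]
gripper_width: 0.0243
finger_force: 59.4
clock: 6.0
tool_pos: [0.5841, -0.1786, 0.3079]
orientation: [-0.0, 1.0, 0.0, -0.0]
force: [0.6, -0.3, -1.0]
gripper_width: 0.0246
finger_force: 59.4
clock: 6.3
tool_pos: [0.5842, -0.1786, 0.305]
orientation: [-0.0, 1.0, 0.0, -0.0]
force: [-0.7, 0.5, -2.3]
gripper_width: 0.0248
finger_force: 59.4
```

```bash
python3 -m creep '[[[0,0,1.5,0,0,0,20],[0,0,3,0,0,0,20],[0,0,3,0,0,0,20]]]' | grep -E "pos|force"; python3 -m creep '[[[0,0,1,0,0,0,20],[0,0,2,0,0,0,20],[0,0,2,0,0,0,20]]]'| grep -E "pos|force"; python3 -m creep '[[[0,0,1,0,0,0,20],[0,0,2,0,0,0,20],[0,0,2,0,0,0,20]]]'| grep -E "pos|force"
```

```text
tool_pos: [0.5842, -0.1786, 0.3019]
force: [-0.1, -0.7, -1.4]
finger_force: 59.4
tool_pos: [0.5842, -0.1786, 0.3001]
force: [0.7, 0.7, -1.4]
finger_force: 59.4
tool_pos: [0.5842, -0.1786, 0.2981]
force: [-1.0, 0.1, -0.1]
finger_force: 59.4
```

```bash
for i in 1; do python3 -m creep '[[[0,0,1,0,0,0,20],[0,0,2,0,0,0,20],[0,0,2,0,0,0,20]]]' | grep -E "pos|e: \["; python3 -m creep '[[[0,0,0,0,0,0,20]]]'| grep -E "pos|e: \["; python3 -m creep '[[[0,0,0,0,0,0,20]]]'| grep -E "pos|e: \["; done; python3 -c "
from h import *
s=env.get_image('side');cv2.imwrite('pics/c.png',cv2.resize(s[190:310,290:380],None,fx=5,fy=5,interpolation=2))"
```

```text
tool_pos: [0.5842, -0.1786, 0.2961]
force: [-0.3, 0.1, -1.5]
tool_pos: [0.5842, -0.1786, 0.2962]
force: [1.0, 1.1, -1.8]
tool_pos: [0.5842, -0.1786, 0.2964]
force: [-0.1, 0.5, -1.3]
```

View pics/c.png

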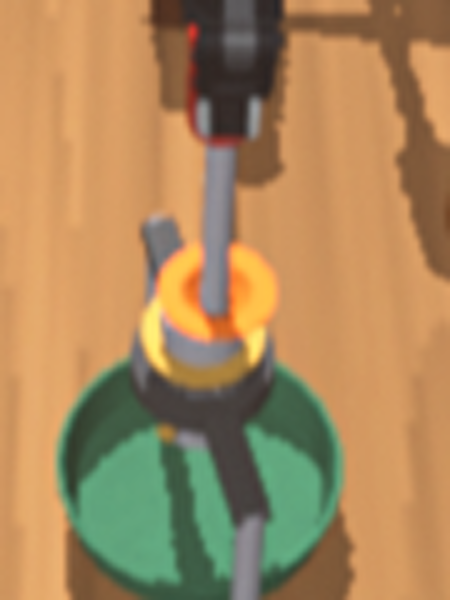

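The shank now goes into the funnel at (333,252), with no rise in force. I'm continuing down in small steps.

```bash
python3 -m creep '[[[0,0,1,0,0,0,20],[0,0,2,0,0,0,20],[0,0,3,0,0,0,20],[0,0,3,0,0,0,20]]]' | grep -E "pos|e: \["; python3 -m creep '[[[0,0,1,0,0,0,20],[0,0,2,0,0,0,20],[0,0,3,0,0,0,20],[0,0,3,0,0,0,20]]]'| grep -E "pos|e: \["; python3 -m creep '[[[0,0,1,0,0,0,20],[0,0,2,0,0,0,20],[0,0,3,0,0,0,20],[0,0,3,0,0,0,20]]]'| grep -E "pos|e: \["
```

```text
tool_pos: [0.5841, -0.1786, 0.293]
force: [0.0, -0.6, -1.3]
tool_pos: [0.5842, -0.1786, 0.29]
force: [-0.3, 0.1, -2.1]
tool_pos: [0.5842, -0.1786, 0.287]
force: [1.1, 0.8, -0.7]
```

```bash
python3 -m creep '[[[0,0,1,0,0,0,20],[0,0,2,0,0,0,20],[0,0,3,0,0,0,20],[0,0,3,0,0,0,20]]]' | grep -E "pos|e: \["; python3 -m creep '[[[0,0,1,0,0,0,20],[0,0,2,0,0,0,20],[0,0,2,0,0,0,20]]]'| grep -E "pos|e: \["; python3 -m creep '[[[0,0,1,0,0,0,20],[0,0,2,0,0,0,20],[0,0,2,0,0,0,20]]]'| grep -E "pos|e: \["; python3 -m creep '[[[0,0,1,0,0,0,20],[0,0,2,0,0,0,20],[0,0,2,0,0,0,20]]]'| grep -E "pos|e: \["
```

```text
tool_pos: [0.5842, -0.1786, 0.284]
force: [0.4, -0.1, -1.6]
tool_pos: [0.5842, -0.1786, 0.2821]
force: [-0.3, 0.2, -1.3]
tool_pos: [0.5842, -0.1786, 0.28]
force: [-0.1, 0.9, -1.9]
tool_pos: [0.5842, -0.1786, 0.2781]
force: [0.3, -0.2, -0.3]
```

Tip at about 0.128, no clear contact yet.

```bash
python3 -m creep '[[[0,0,1,0,0,0,20],[0,0,2,0,0,0,20],[0,0,2,0,0,0,20]]]' | grep -E "pos|e: \["; python3 -m creep '[[[0,0,1,0,0,0,20],[0,0,2,0,0,0,20],[0,0,2,0,0,0,20]]]'| grep -E "pos|e: \["; python3 -m creep '[[[0,0,1,0,0,0,20],[0,0,2,0,0,0,20],[0,0,2,0,0,0,20]]]'| grep -E "pos|e: \["
```

```text
tool_pos: [0.5842, -0.1786, 0.2761]
force: [0.5, 0.7, -1.4]
tool_pos: [0.5841, -0.1786, 0.274]
force: [0.4, -0.6, -1.1]
tool_pos: [0.5842, -0.1786, 0.2721]
force: [0.0, -0.6, -0.5]
```

```bash
python3 -c "
from h import *
for i in range(3): rows([.583,-.178,.21])"
```

```text
clock 11.15 p [ 0.5842 -0.1786  0.2721] shift [-1.1 -0.6 62.1] turn [-0.    0.02  0.05] F [ 0.02 -0.62 -0.54] w 0.0251 ff 59.4
clock 11.15 p [ 0.5842 -0.1786  0.2721] shift [-1.1 -0.6 62.1] turn [-0.    0.02  0.05] F [ 0.02 -0.62 -0.54] w 0.0251 ff 59.4
clock 11.15 p [ 0.5842 -0.1786  0.2721] shift [-1.1 -0.6 62.1] turn [-0.    0.02  0.05] F [ 0.02 -0.62 -0.54] w 0.0251 ff 59.4
```

```bash
python3 -m creep '[[[0,0,1,0,0,0,20],[0,0,2,0,0,0,20],[0,0,2,0,0,0,20]]]' | grep -E "pos|e: \["; python3 -m creep '[[[0,0,1,0,0,0,20],[0,0,2,0,0,0,20],[0,0,2,0,0,0,20]]]'| grep -E "pos|e: \["; python3 -m creep '[[[0,0,1,0,0,0,20],[0,0,2,0,0,0,20],[0,0,2,0,0,0,20]]]'| grep -E "pos|e: \["
```

```text
tool_pos: [0.5842, -0.1786, 0.2701]
force: [-0.8, -0.2, -2.2]
tool_pos: [0.5843, -0.1786, 0.2686]
force: [0.3, 0.5, 0.4]
tool_pos: [0.5844, -0.1787, 0.2667]
force: [0.2, 0.6, 0.8]
```

```bash
python3 -m creep '[[[0,0,1,0,0,0,20],[0,0,2,0,0,0,20],[0,0,2,0,0,0,20]]]' | grep -E "pos|e: \["; python3 -m creep '[[[0,0,1,0,0,0,20],[0,0,2,0,0,0,20],[0,0,2,0,0,0,20]]]'| grep -E "pos|e: \["
```

```text
tool_pos: [0.5843, -0.1787, 0.2643]
force: [-0.1, -0.0, 1.5]
tool_pos: [0.5842, -0.1786, 0.2621]
force: [0.9, -0.2, 1.6]
```

Net push is about 3 N and the tool follows its command, so the cork is sliding. I'll continue in gentle steps.

```bash
python3 -m creep '[[[0,0,1,0,0,0,20],[0,0,2,0,0,0,20],[0,0,3,0,0,0,20]]]' | grep -E "pos|e: \["; python3 -m creep '[[[0,0,1,0,0,0,20],[0,0,2,0,0,0,20],[0,0,3,0,0,0,20]]]'| grep -E "pos|e: \["; python3 -m creep '[[[0,0,1,0,0,0,20],[0,0,2,0,0,0,20],[0,0,3,0,0,0,20]]]'| grep -E "pos|e: \["
```

```text
tool_pos: [0.5842, -0.1786, 0.2592]
force: [0.6, 0.5, 2.0]
tool_pos: [0.5842, -0.1786, 0.2562]
force: [0.2, -0.1, 1.9]
tool_pos: [0.5842, -0.1786, 0.2532]
force: [-0.2, -0.4, 2.0]
```

```bash
python3 -m creep '[[[0,0,1,0,0,0,20],[0,0,2,0,0,0,20],[0,0,3,0,0,0,20],[0,0,4,0,0,0,20],[0,0,5,0,0,0,20]]]' | grep -E "pos|e: \["; python3 -m creep '[[[0,0,1,0,0,0,20],[0,0,2,0,0,0,20],[0,0,3,0,0,0,20],[0,0,4,0,0,0,20],[0,0,5,0,0,0,20]]]'| grep -E "pos|e: \["; python3 -m creep '[[[0,0,1,0,0,0,20],[0,0,2,0,0,0,20],[0,0,3,0,0,0,20],[0,0,4,0,0,0,20]]]'| grep -E "pos|e: \["
```

```text
tool_pos: [0.5842, -0.1786, 0.2482]
force: [0.4, -0.3, 1.6]
tool_pos: [0.5842, -0.1786, 0.2432]
force: [0.5, -0.9, 2.7]
tool_pos: [0.5842, -0.1786, 0.2392]
force: [1.1, -0.5, 1.8]
```

```bash
python3 -m creep '[[[0,0,1,0,0,0,20],[0,0,2,0,0,0,20],[0,0,3,0,0,0,20],[0,0,4,0,0,0,20],[0,0,5,0,0,0,20]]]' | grep -E "pos|e: \["; python3 -m creep '[[[0,0,1,0,0,0,20],[0,0,2,0,0,0,20],[0,0,3,0,0,0,20],[0,0,4,0,0,0,20],[0,0,5,0,0,0,20]]]'| grep -E "pos|e: \["; python3 -m creep '[[[0,0,1,0,0,0,20],[0,0,2,0,0,0,20],[0,0,3,0,0,0,20],[0,0,4,0,0,0,20]]]'| grep -E "pos|e: \["
```

```text
tool_pos: [0.5842, -0.1786, 0.2342]
force: [-0.1, -0.1, 2.5]
tool_pos: [0.5842, -0.1786, 0.2292]
force: [0.1, -0.6, 3.2]
tool_pos: [0.5842, -0.1786, 0.2252]
force: [0.1, -0.3, 1.8]
```

```bash
python3 -m creep '[[[0,0,1,0,0,0,20],[0,0,2,0,0,0,20],[0,0,3,0,0,0,20],[0,0,4,0,0,0,20],[0,0,5,0,0,0,20]]]' | grep -E "pos|e: \["; python3 -m creep '[[[0,0,1,0,0,0,20],[0,0,2,0,0,0,20],[0,0,3,0,0,0,20],[0,0,4,0,0,0,20]]]'| grep -E "pos|e: \["; python3 -m creep '[[[0,0,1,0,0,0,20],[0,0,2,0,0,0,20],[0,0,3,0,0,0,20],[0,0,4,0,0,0,20]]]'| grep -E "pos|e: \["; python3 -m creep '[[[0,0,1,0,0,0,20],[0,0,2,0,0,0,20],[0,0,3,0,0,0,20]]]'| grep -E "pos|e: \["
```

```text
tool_pos: [0.5842, -0.1786, 0.2202]
force: [0.4, -0.6, 0.3]
tool_pos: [0.5843, -0.1786, 0.2162]
force: [0.9, -0.7, 1.6]
tool_pos: [0.5837, -0.1783, 0.2112]
force: [0.1, -0.4, -1.0]
tool_pos: [0.5841, -0.1785, 0.2089]
force: [-0.9, -0.3, -1.6]
```

```bash
python3 -c "
from h import *
s=env.get_image('side');t=env.get_image('top');cv2.imwrite('pics/d.png',np.hstack([cv2.resize(s[220:330,290:380],None,fx=4,fy=4,interpolation=2),cv2.resize(t[160:270,340:420],None,fx=4,fy=4,interpolation=2)]))"
```

```text
(no output)
```

View pics/d.png

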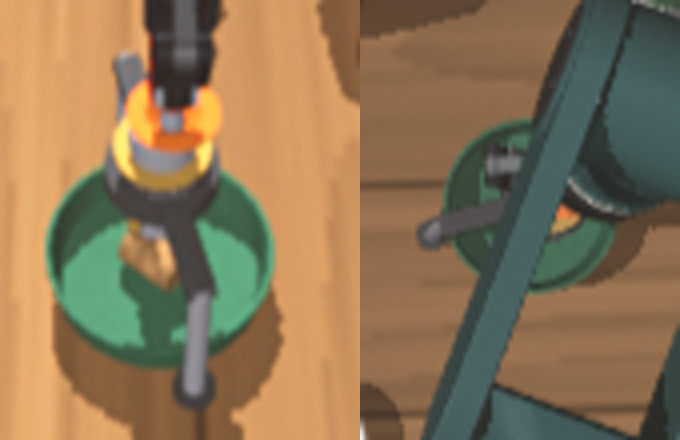

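The cork lies in the green dish, side crop (145,255). Now I'll withdraw straight up and travel back over the rest.

```bash
python3 -m creep '[[[0,0,-15,0,0,0,20],[0,0,-30,0,0,0,20],[0,0,-50,0,0,0,20],[0,0,-70,0,0,0,20],[0,0,-90,0,0,0,20],[0,0,-110,0,0,0,20],[0,0,-131,0,0,0,20],[0,0,-131,0,0,0,20],[0,0,-131,0,0,0,20]]]'; python3 -c "
from h import *
rows([.5931,.1525,.34])"
```

```text
clock: 18.95
tool_pos: [0.5844, -0.1787, 0.3419]
orientation: [0.001, 1.0, 0.0, 0.001]
force: [-0.3, 0.4, -2.2]
gripper_width: 0.0249
finger_force: 59.4
clock 18.95 p [ 0.5844 -0.1787  0.3419] shift [   9.  -331.2    1.5] turn [ 0.07 -0.16  0.05] F [-0.27  0.44 -2.16] w 0.0249 ff 59.4
```

```bash
python3 -m creep '[[[9,-331,0,0,0,0,20],[9,-331,0,0,0,0,20],[9,-331,0,0,0,0,20],[9,-331,0,0,0,0,20],[9,-331,0,0,0,0,20],[9,-331,0,0,0,0,20],[9,-331,0,0,0,0,20],[9,-331,0,0,0,0,20],[9,-331,0,0,0,0,20]]]'; python3 -m creep '[[[0,0,40,0,0,0,20],[0,0,80,0,0,0,20],[0,0,100,0,0,0,20],[0,0,108,0,0,0,20],[0,0,112,0,0,0,20],[0,0,112,0,0,0,20],[0,0,112,0,0,0,20],[0,0,112,0,0,0,20]]]'; python3 -c "
from h import *
rows([.5931,.1525,.210])
s=env.get_image('side')
cv2.imwrite('pics/e.png',cv2.resize(s[110:210,290:390],None,fx=5,fy=5,interpolation=2))"
```

```text
clock: 19.85
tool_pos: [0.5925, 0.1529, 0.3387]
orientation: [0.001, 1.0, 0.001, -0.001]
force: [-0.1, -1.2, -1.1]
gripper_width: 0.0247
finger_force: 59.7
clock: 20.65
tool_pos: [0.5937, 0.1524, 0.2302]
orientation: [-0.0, 1.0, 0.0, 0.002]
force: [-0.5, 0.9, -0.6]
gripper_width: 0.0247
finger_force: 59.6
clock 20.65 p [0.5937 0.1524 0.2302] shift [-0.6 -0.1 20.2] turn [-0.02 -0.19  0.04] F [-0.49  0.92 -0.58] w 0.0247 ff 59.6
```

View pics/e.png

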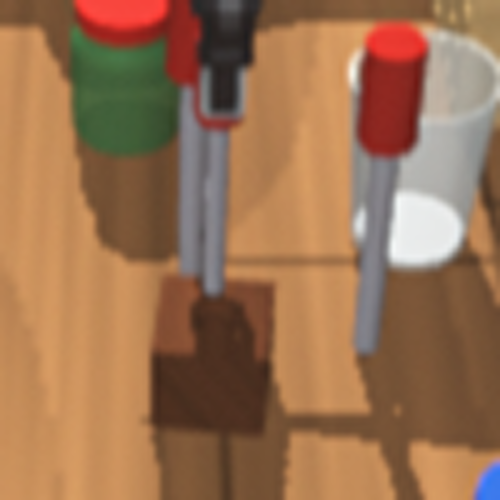

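The tip is centred over the block's hole, crop (213,293) above the top-face centre at about (216,318). I'm lowering it.

```bash
python3 -m creep '[[[0,0,5,0,0,0,20],[0,0,10,0,0,0,20],[0,0,14,0,0,0,20],[0,0,17,0,0,0,20],[0,0,20,0,0,0,20],[0,0,20,0,0,0,20]]]' | grep -E "pos|e: \["; python3 -m creep '[[[0,0,2,0,0,0,20],[0,0,4,0,0,0,20],[0,0,6,0,0,0,20],[0,0,6,0,0,0,20]]]' | grep -E "pos|e: \["; python3 -m creep '[[[0,0,2,0,0,0,20],[0,0,4,0,0,0,20],[0,0,6,0,0,0,20],[0,0,6,0,0,0,20]]]' | grep -E "pos|e: \["
```

```text
tool_pos: [0.5926, 0.1524, 0.2074]
force: [-0.4, -0.1, -0.0]
tool_pos: [0.5928, 0.1524, 0.2019]
force: [0.7, 0.2, -1.4]
tool_pos: [0.5927, 0.1524, 0.1957]
force: [0.3, 0.1, -1.0]
```

Tip is at about 0.046, inside the hole, with no force.

```bash
python3 -m creep '[[[0,0,6,0,0,0,20],[0,0,12,0,0,0,20],[0,0,18,0,0,0,20],[0,0,24,0,0,0,20],[0,0,28,0,0,0,20],[0,0,32,0,0,0,20],[0,0,32,0,0,0,20]]]' | grep -E "pos|e: \["; python3 -m creep '[[[0,0,2,0,0,0,20],[0,0,4,0,0,0,20],[0,0,4,0,0,0,20]]]' | grep -E "pos|e: \["; python3 -m creep '[[[0,0,2,0,0,0,20],[0,0,4,0,0,0,20],[0,0,4,0,0,0,20]]]' | grep -E "pos|e: \["
```

```text
tool_pos: [0.5926, 0.1523, 0.1634]
force: [-0.2, 0.1, -0.8]
tool_pos: [0.5929, 0.1524, 0.1601]
force: [0.1, 0.2, -1.2]
tool_pos: [0.5927, 0.1524, 0.1558]
force: [1.0, -0.1, -1.6]
```

```bash
python3 -m creep '[[[0,0,1,0,0,0,20],[0,0,2,0,0,0,20],[0,0,2,0,0,0,20]]]' | grep -E "pos|e: \["; python3 -m creep '[[[0,0,1,0,0,0,20],[0,0,2,0,0,0,20],[0,0,2,0,0,0,20]]]' | grep -E "pos|e: \["
```

```text
tool_pos: [0.5931, 0.1524, 0.1549]
force: [-1.2, 0.2, 0.8]
tool_pos: [0.5936, 0.1524, 0.1548]
force: [-0.9, 0.5, 7.7]
```

The rod is on the hole floor, at the same TCP height as the pick (0.1548). I'll ease back, open, and go straight up.

```bash
python3 -m creep '[[[0,0,-2,0,0,0,20],[0,0,-2,0,0,0,40],[0,0,-2,0,0,0,85],[0,0,-2,0,0,0,85],[0,0,-2,0,0,0,85],[0,0,-2,0,0,0,85],[0,0,-2,0,0,0,85]]]'; python3 -m creep '[[[0,0,-15,0,0,0,85],[0,0,-40,0,0,0,85],[0,0,-80,0,0,0,85],[0,0,-120,0,0,0,85],[-40,50,-120,0,0,0,85],[-80,100,-120,0,0,0,85],[-120,150,-120,0,0,0,85],[-160,200,-120,0,0,0,85],[-160,200,-120,0,0,0,85],[-160,200,-120,0,0,0,85]]]'; python3 - <<'E'
from h import *
s=env.get_image('side');t=env.get_image('top')
cv2.imwrite('pics/f.png',np.hstack([cv2.resize(s[80:330,230:450],None,fx=2.2,fy=2.2,interpolation=2),cv2.resize(t[140:390,190:310],None,fx=2.2,fy=2.2,interpolation=2)]))
E
```

```text
clock: 24.7
tool_pos: [0.5929, 0.1524, 0.1542]
orientation: [0.0, 1.0, 0.0, -0.0]
force: [-0.4, 0.7, -0.1]
gripper_width: 0.0847
finger_force: 0.0
clock: 25.7
tool_pos: [0.4307, -0.0508, 0.2763]
orientation: [0.001, 1.0, -0.002, 0.001]
force: [0.1, 0.5, 0.0]
gripper_width: 0.085
finger_force: 0.0
```

View pics/f.png

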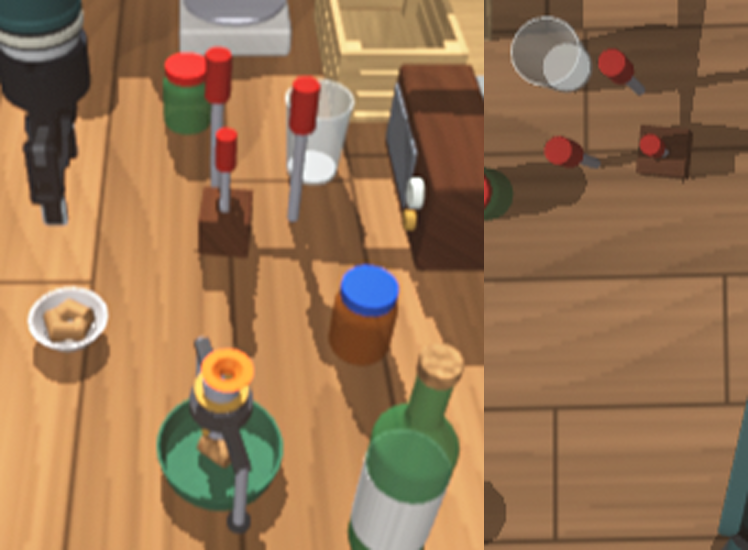

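The rod stands upright in its rest at the same height as before, crop (226,150). The cork is in the dish at (212,447), the bystanders haven't moved, and the gripper is clear.

```bash
python3 -c "
from station import env
print(env.finish_job())"
```

```text
the job is handed in; nothing more can be done
None
```

The job is handed in: the cork was pushed through into the green dish at roughly 5 N at most, the rod is back upright on the floor of its rest, and the last picture shows the other things in view undisturbed (the yellow-lid jar was outside it).

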